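# Close and latch a split casting mould

### The job

Close the aluminium split mould: slide its loose half up to the rubber seal of the fixed half and bed the seal by pressing with a steady 13 N (give or take 2) for a second, then let go; swing the latch lever toward the loose half as far as it goes and press the claw down until its hook snaps in behind the keeper bar. Then swing the lever back over centre and down until it lies fully home, so that the claw draws the seal tight. Push claw and lever with no more than about 20 N, and leave the other things on the worktop alone.

Things in the scene. Friction and masses are not known exactly. Their poses are not given: they have to be found in the camera images.
- mould: fixed part of the split mould, bolted down: dark bed plate 104 (x) x 222 (y) x 6 mm, on it an aluminium block 88 mm wide, y -84 to +22 mm, its deck 50 mm above the worktop, a draw latch in mid deck. Origin on the worktop under the lever pivot; +y points from the latch to the loose half. Two cheeks beside the latch (|x| 22 to 44, y 2 to 22 mm) rise to 78 mm. The plate ends at y -92 and +130 mm
- seal_face (a point): foremost place of the front of the black sprung rubber seal on the fixed block's end face (mould x 0, y 28, z 45 mm). Hidden screws set the seal 0 to 4.5 mm farther back (toward -y), differently each time and not measured: meet it by feel. It yields 1 mm for each 10 N after the first 2 N. Two rails 16 mm high (inner faces at |x| 46 mm) guide the loose half along the mould's y
- half: loose half of the mould, aluminium, 88 (x) x 60 (y) x 44 mm, about 0.4 kg, loose on the bed plate (6 mm up) between the rails. Origin: centre of its underside; axes as the mould's. Parting face at y -30 mm; two cheeks (|x| 22 to 44, y -30 to -10 mm) rise 72 mm. Starts 18 to 42 mm short of the seal; meets it with its origin at mould y 53.5 to 58 mm; latched at about 53 mm
- half_end (a point): middle of the loose half's flat outer end face (half y +30 mm), 24 mm above its underside; the face to push on, toward the mould's -y. The face is 88 mm wide and spans 6 to 50 mm above the worktop
- keeper (a point): centre of the keeper bar on the loose half, a steel bar 5 mm thick and 28 mm long along x between two small ears, 12 mm above the half's deck (half x 0, y -12, z 56 mm). The hook goes behind it, on its +y side
- pivot (a point): lever pivot of the latch, axis along the mould's x (mould x 0, y 0, z 62 mm); the lever turns in the mould's y-z plane. Hooked, the lever is spring loaded from the forward stop on and takes about 5 N near its end; beyond about 1.05 rad it is over centre and the spring pulls it home
- lever (a joint): steel latch lever, rad: 0 forward stop (standing 0.2 rad off upright toward -y), +1.371 fully home, level over the fixed block, pointing to the mould's -y. 21 mm wide along x, 4 mm thick; solid grip plate 36 to 75 mm from the pivot (nearer, a fork of two arms that the claw swings through). Friction (0.03 N m) keeps it where it is left; starts at 0.45 to 0.75
- lever_end (a point): end of the lever, in its middle plane, 72 mm from the pivot; z axis along the lever away from the pivot. Rounded, 6 mm thick. Pushed from behind, lead it along its arc: a level straight push can bind by friction while the lever leans far
- claw (a joint): claw, hinged on the lever 14 mm from the pivot, rad. Lever + claw = the claw's elevation: 0 level, pointing to the mould's +y, positive = tip raised; about -0.22 hooked with the lever at its stop, about 0 with the hook only resting on the bar. Friction holds it raised above about 1.2 rad; lower it falls by its weight, so it drops onto the bar as the lever reaches its forward stop. Starts at 1.35 to 1.85
- claw_seat (a point): point in the claw's hook where the keeper's centre lies when hooked, 54.6 mm from the claw's hinge. The strap, 14 mm wide, 3 mm thick, runs 4 mm above it; the hook's leg is 2.5 mm beyond and reaches 6 mm below it. Half against the seal and lever at its forward stop, the leg lands on the back of the bar (press the tab, up to 14 N, and it snaps in) or, with the seal set far back, drops in. If the half is 4 mm or more off the seal it fails
- claw_tab (a point): middle of the top face of the flat thumb tab (16 x 16 mm) at the end of the claw, 13.5 mm beyond the hook; a place to press the claw down. Lever at its stop and claw down, it is at mould y 58 to 62 mm, 64 mm above the worktop when hooked
- stopper_1: bystander: dark red rubber stopper standing beside the mould, 25 mm across, 26 mm tall; origin at its underside
- spatula: bystander: thin steel spatula lying beside the mould, 181 mm long; origin at its underside
Not all that is in view belongs to the job. What is shaped like the half but turquoise is not meant.

How it is judged (in metres and radians):
On the way, in this order (a step that is already met when the one before it is completed fails the run):
1. the loose half is pressed against the seal with at least 10 N for half a second, the claw still off the keeper (contact force between the fingers and half above 10 N and y of half in the frame of mould below 0.0595 m and not (y of claw_seat in the frame of half between -0.0155 and -0.003 m and z of claw_seat in the frame of half between 0.05 and 0.06 m)), for 0.5 s.
2. the claw's hook is down behind the keeper bar, the lever not yet closed (y of claw_seat in the frame of half between -0.0155 and -0.003 m and z of claw_seat in the frame of half between 0.05 and 0.06 m and value of joint lever below 0.8 rad), for 0.2 s.
At the end, for the whole second after the job is handed in: the lever is home (joint above 1.3 rad, stop at 1.371), the hook still holds the keeper bar (3.5 mm along the pull, 4 mm in height), the loose half is drawn in to within 3.5 mm of the fixed half's face (its origin below y = 55.5 mm in the mould's frame), flat (tilt under 0.06 rad) and still (y of claw_seat in the frame of half between -0.0155 and -0.003 m and z of claw_seat in the frame of half between 0.05 and 0.06 m and value of joint lever above 1.3 rad and velocity of joint lever below 0.1 rad/s and y of half in the frame of mould below 0.0555 m and angle between half's own z axis and vertical below 0.06 rad and linear speed of half below 0.01 m/s); the robot touches nothing.
It fails at once if the loose half is pushed with more than 16 N (contact force between the fingers and half above 16 N).
It fails at once if the fixed part with its lever and claw is pushed with more than 25 N (contact force between the fingers and mould above 25 N).
It fails at once if a bystander is moved more than 30 mm (distance of any of stopper_1, spatula from where it was at the start of the episode above 0.03 m).
It also fails if it takes over 72 s, if anything falls off the work surface, if the arm or the gripper's body presses on something with over 40 N, if the wrist force passes 120 N, or if a joint passes its speed limit or range.

### The arm

A 7-joint arm with a two-finger parallel gripper is mounted at the origin on the work surface; the furniture and walls round the work are solid. World frame = base frame: x ahead of the robot, y to its left, z up, the work surface at z = 0. Lengths are in m, angles in degrees, forces in N, time in s.
With the tool pointing down it reaches from about 0.4 to 0.9 m from the base axis. Payload 5.6 kg.
Tool frame: the origin (TCP) lies between the finger pads; the fingertips stand 22 mm ahead of it and the grasp point (between the pads) lies 3 mm ahead of it (bot.tips_ahead is the z of the fingertips in the tool frame, in m); z points along the fingers, y is the direction in which the jaws open and shut (so a half turn about z gives the same grasp; the last joint's range is limited). The gripper opens to 92 mm and grips with 3 to 60 N. Pads are 20 mm wide; open, the fingers measure 128 mm over their backs; the gripper's body (75 mm by 189 mm) begins 69 mm behind the grasp point.
Start: joints at [-69.5, 26.786, -0.665, 91.828, 0.344, 61.387, -3.226], TCP at [0.254, 0.598, 0.237] pointing down, gripper open.
Joint ranges: [-144.91, 144.91], [-17.63, 115.5], [-89.93, 88.59], [15.96, 139.68], [-74.01, 254.01], [8.47, 105.57], [-167.45, 167.45]. Speed limits (degrees/s): [147.25, 147.25, 180, 180, 180, 180, 180].

### API

Orientations are given as [roll, pitch, yaw] about the fixed x, y, z axes, in that order (R = Rz(yaw) Ry(pitch) Rx(roll)).
In Python, from station import bot gives the robot as it stands.
- The arm moves only by the tool play_rows, never from a script. Its argument "motion" is a list of rows, each a list of 5 numbers: the closure, from 0 (fully open) to 1 (shut), then the shift along the tool's x, y, z in cm, then the turn about the tool's z in degrees. In form: [[claw, tx, ty, tz, spin], ...]. A call has 1 to 12 rows; each row is the pose to reach, as a shift and turn from the pose commanded when the call began, along the tool's axes at that moment; what a row does not reach only later rows make up. A row lasts 1/10 s, in which the tool goes at most 50 mm and 8.59 degrees, less where a joint would pass 70% of its speed; a pose out of reach is approached as far as the arm can. A call with a gripper value outside its range is refused whole. The fingers move at their own pace and stop on an object; "newtons" is the grip in N (left out, the last holds). Time passes only in rows, so rows that repeat a pose let the fingers close. It gives the time, the measured TCP pose, the force and the opening at its end, in the units of the state.
- bot.sense(): the state, without advancing time (a new reading comes with each control period).
- bot.snapshot(name): name is "side" or "top"; returns the picture (420x560x3 uint8, blue, green, red); there is no depth.
- bot.calibration(name): a dict with "camera_matrix" (3x3 intrinsics, pixels), "dist" ([k1, k2, p1, p2, k3] as OpenCV has them; the pictures are not rectified), "camera_from_world" (4x4, takes a point from world to camera coordinates). Camera axes: x right, y up, looking along -z (the intrinsics and any distortion apply to the point x, -y, -z); pixel columns grow to the right and rows downward; lengths in m; the calibration is good to about 2 mm. A picture is of the moment at which its call begins. calibration takes no time and is no camera call.
- bot.hand_in(): hands the job in, once; it reports no verdict.
The state is a dict: "clock": time; "q": joint angles; "qd": joint speeds; "joint_torque": joint torques, N m; "ee_pos": TCP position; "eef_rot": TCP orientation; "force": force on the tool from outside, world axes, zero at the start; "ft_torque": the same for the moment, N m; "grip_width": opening from 0.0 (shut) to 1.0 (fully open).
Only numpy, scipy, OpenCV 4.12 (cv2) and the standard library are available. Lean on these libraries where they do the work, as an engineer would, in place of code of your own. Each camera call takes 0.05 s, during which the arm holds its last target.

## Working session

There is one attempt and no reset: what is moved stays moved. The work goes in short steps, Python scripts to look and compute and a tool call to move; the robot and the scene stay as the last step left them, time stands still between calls to the robot, and variables do not carry over. Pictures are saved under pics/ and viewed, and the job is handed in when it is done.

Besides the shell and the picture viewer there is one more tool, called after ">>>" by a JSON object that holds its "name" and its "arguments". play_rows: Moves the arm, as the interface text tells. Its arguments: {"type":"object","properties":{"motion":{"type":"array","items":{"type":"array","items":{"type":"number"}}},"newtons":{"type":"number"}},"required":["motion"]}

```bash
mkdir -p pics; ls; python3 - <<'E'
from station import bot
import cv2
for n in("side","top"):
    cv2.imwrite(f"pics/{n}0.png",bot.snapshot(n)); c=bot.calibration(n); print(n,c)
print(bot.sense(), bot.tips_ahead)
E
```

```text
pics
side {'camera_matrix': array([[534.07872022,   0.        , 271.04897675],
       [  0.        , 534.07872022, 204.35745606],
       [  0.        ,   0.        ,   1.        ]]), 'dist': array([-0.11257207,  0.        ,  0.        ,  0.        ,  0.        ]), 'camera_from_world': array([[ 0.47678343,  0.87892492, -0.0129824 , -0.24055106],
       [-0.72723927,  0.40270977,  0.5558308 ,  0.33987099],
       [ 0.49376168, -0.25556961,  0.83119407, -1.35215197],
       [ 0.        ,  0.        ,  0.        ,  1.        ]])}
top {'camera_matrix': array([[472.20321025,   0.        , 277.37306462],
       [  0.        , 472.20321025, 205.81596802],
       [  0.        ,   0.        ,   1.        ]]), 'dist': array([-0.08653806,  0.        ,  0.        ,  0.        ,  0.        ]), 'camera_from_world': array([[-2.69504598e-02, -9.99636579e-01, -6.18166032e-04,
         1.93086455e-02],
       [ 9.96630338e-01, -2.69173248e-02,  7.74817823e-02,
        -5.31507378e-01],
       [-7.74702632e-02,  1.47208664e-03,  9.96993576e-01,
        -1.12892566e+00],
       [ 0.00000000e+00,  0.00000000e+00,  0.00000000e+00,
         1.00000000e+00]])}
{'clock': 0.1, 'q': array([-69.4985351 ,  26.83189751,  -0.66494671,  91.87396488,
         0.34378771,  61.38647909,  -3.2252047 ]), 'qd': array([-0.02721736, -0.14124871,  0.01671894, -0.05795819,  0.00069513,
        0.04806313, -0.02029953]), 'joint_torque': array([ 5.90417058e-04, -5.21645451e+01, -1.25720917e-02, -2.44363815e+01,
       -5.68303338e-02,  1.40713042e-02,  3.84279906e-05]), 'ee_pos': array([0.25348315, 0.59801808, 0.23573703]), 'eef_rot': array([-1.79909865e+02,  6.48724874e-03,  1.57031812e+02]), 'force': array([-0.03555838,  0.31750645, -0.10493848]), 'ft_torque': array([-0.02392147, -0.07084831,  0.02808433]), 'grip_width': 1.0008485785955614} 0.022
```

View pics/side0.png

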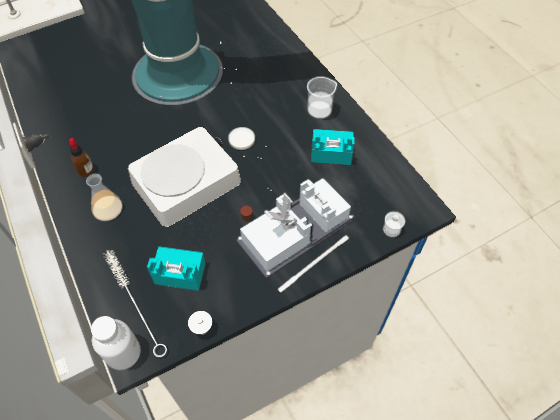

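View pics/top0.png

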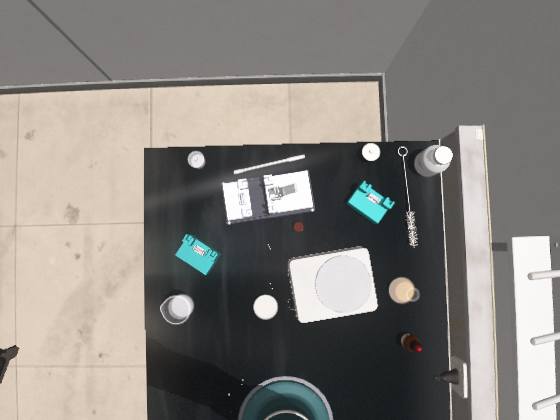

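```bash
python3 - <<'E'
import cv2
a=cv2.imread("pics/side0.png")[165:300,225:365]; cv2.imwrite("pics/side0c.png",cv2.resize(a,None,fx=5.5,fy=4.4*1.0 if 0 else 4.4,interpolation=cv2.INTER_CUBIC) if 0 else cv2.resize(a,None,fx=4.4,fy=4.4,interpolation=cv2.INTER_CUBIC))
a=cv2.imread("pics/top0.png")[145:235,210:330]; cv2.imwrite("pics/top0c.png",cv2.resize(a,None,fx=6,fy=6,interpolation=cv2.INTER_CUBIC))
E
```

```text
(no output)
```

View pics/side0c.png

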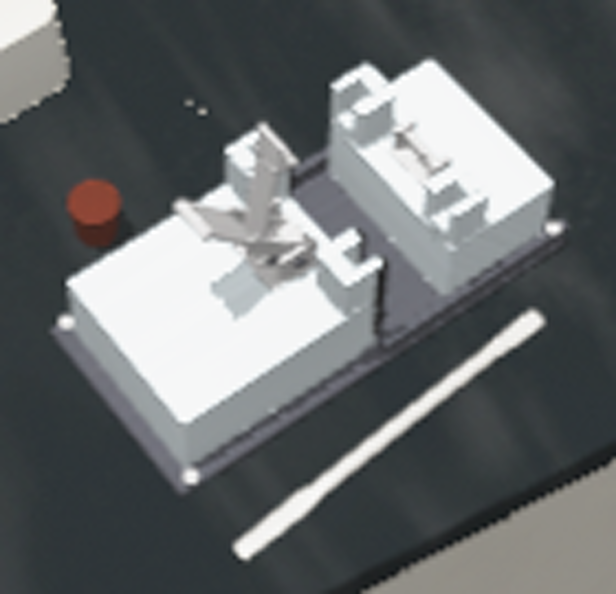

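View pics/top0c.png

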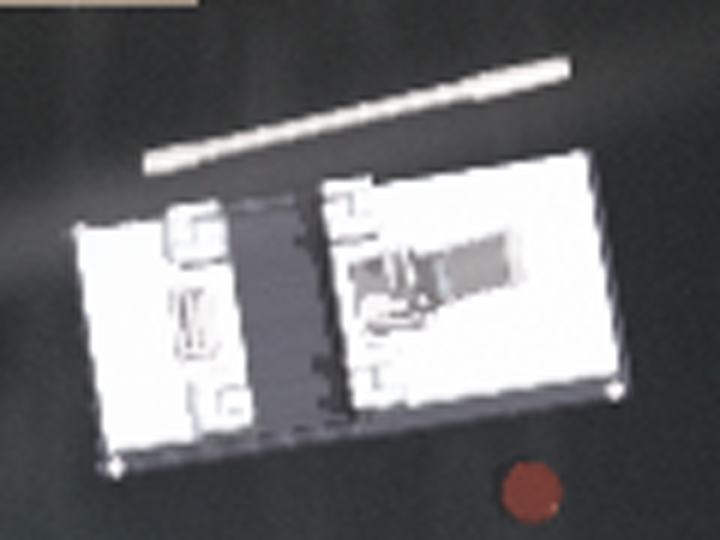

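```bash
cat > h.py <<'E'
import numpy as np, cv2
from station import bot
def proj(n,P):
    c=bot.calibration(n); P=np.atleast_2d(P).astype(float)
    p=(c["camera_from_world"]@np.c_[P,np.ones(len(P))].T)[:3].T*[1,-1,-1]
    return cv2.projectPoints(p,np.zeros(3),np.zeros(3),c["camera_matrix"],c["dist"])[0][:,0]
def m2w(P,pose):
    x,y,t=pose[:3]; P=np.atleast_2d(P)/1000.; c,s=np.cos(t),np.sin(t)
    return np.c_[x+c*P[:,0]-s*P[:,1], y+s*P[:,0]+c*P[:,1], P[:,2]]
E
cat > fit.py <<'E'
from h import *
from scipy.optimize import least_squares
S=lambda u,v:(225+(u+.5)/4.4-.5,165+(v+.5)/4.4-.5)
T=lambda u,v:(210+(u+.5)/6-.5,145+(v+.5)/6-.5)
mo=[("side",(44,-84,50),S(190,420)),("side",(-44,-84,50),S(68,285)),("side",(52,-92,6),S(182,487)),("side",(-52,-92,6),S(55,330)),
("side",(52,130,6),S(566,238)),("top",(44,-84,50),T(585,153)),("top",(-44,-84,50),T(622,380))]
ha=[("side",(-44,30,50),S(430,60)),("side",(44,30,50),S(553,185)),("top",(44,30,50),T(75,230)),("top",(-44,30,50),T(108,450))]
def res(p):
    r=[]
    for n,P,uv in mo: r+=list(proj(n,m2w(P,p))[0]-uv)
    for n,P,uv in ha: r+=list(proj(n,m2w(np.array(P)+[0,p[3]*1000,0],p))[0]-uv)
    return np.array(r)
s=least_squares(res,[0.65,0.05,0.1,0.08],loss="soft_l1")
print(s.x[:2],np.degrees(s.x[2]),s.x[3]); print(res(s.x).reshape(-1,2).round(1))
np.save("pose.npy",s.x)
E
python3 fit.py
```

```text
[0.55845237 0.01039351] 7.401969715080674 0.089806082297772
[[-1.1  0.9]
 [ 0.1 -1.1]
 [ 0.2  1.6]
 [-1.1 -0.7]
 [ 1.   0. ]
 [-0.4  0.1]
 [-0.6 -1.4]
 [ 0.1 -0.3]
 [ 0.   0.1]
 [ 0.2  0.5]
 [ 0.1  0.3]]
```

```bash
cat > ov.py <<'E'
from h import *
import sys
def overlay(img,n,pose,lev,cl,out,box,f):
    x0,y0,x1,y1=box
    im=cv2.resize(img[y0:y1,x0:x1],None,fx=f,fy=f,interpolation=cv2.INTER_CUBIC)
    def L(P,col,closed=False):
        q=proj(n,m2w(P,pose)); q=((q-[x0,y0]+.5)*f).round().astype(int)
        cv2.polylines(im,[q.reshape(-1,1,2)],closed,col,1)
    R=lambda x,y0,y1,z:[(-x,y0,z),(x,y0,z),(x,y1,z),(-x,y1,z)]
    L(R(52,-92,130,6),(0,255,0),1); L(R(44,-84,22,50),(0,200,0),1)
    h=pose[3]*1000
    L(R(44,h-30,h+30,50),(0,0,255),1); L([(-14,h-12,62),(14,h-12,62)],(0,0,255))
    for s in(1,-1):
        L([(s*22,2,78),(s*44,2,78),(s*44,22,78),(s*22,22,78)],(0,200,0),1)
        L([(s*22,h-30,78),(s*44,h-30,78),(s*44,h-10,78),(s*22,h-10,78)],(0,0,255),1)
    e=np.pi/2+.2+lev; d=np.array([0,np.cos(e),np.sin(e)]); p=np.array([0,0,62.])
    X=np.array([1,0,0])
    L([p+36*d-10.5*X,p+75*d-10.5*X,p+75*d+10.5*X,p+36*d+10.5*X],(255,0,0),1); L([p,p+75*d],(255,0,0))
    # hinge: assume along lever
    a=lev+cl; c=np.array([0,np.cos(a),np.sin(a)]); hg=p+14*d
    L([hg,hg+68*c-8*X,hg+76*c-8*X,hg+76*c+8*X,hg+60*c+8*X,hg+60*c-8*X],(255,0,255))
    cv2.imwrite(out,im)
if __name__=="__main__":
    pose=np.load("pose.npy"); lev,cl=float(sys.argv[1]),float(sys.argv[2])
    overlay(cv2.imread("pics/side0.png"),"side",pose,lev,cl,"pics/os%s.png"%sys.argv[3],(230,170,360,285),6)
    overlay(cv2.imread("pics/top0.png"),"top",pose,lev,cl,"pics/ot%s.png"%sys.argv[3],(210,155,330,235),6)
    a=cv2.imread("pics/os%s.png"%sys.argv[3]);b=cv2.imread("pics/ot%s.png"%sys.argv[3])
E
python3 ov.py 0.6 1.6 1
```

```text
(no output)
```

View pics/os1.png

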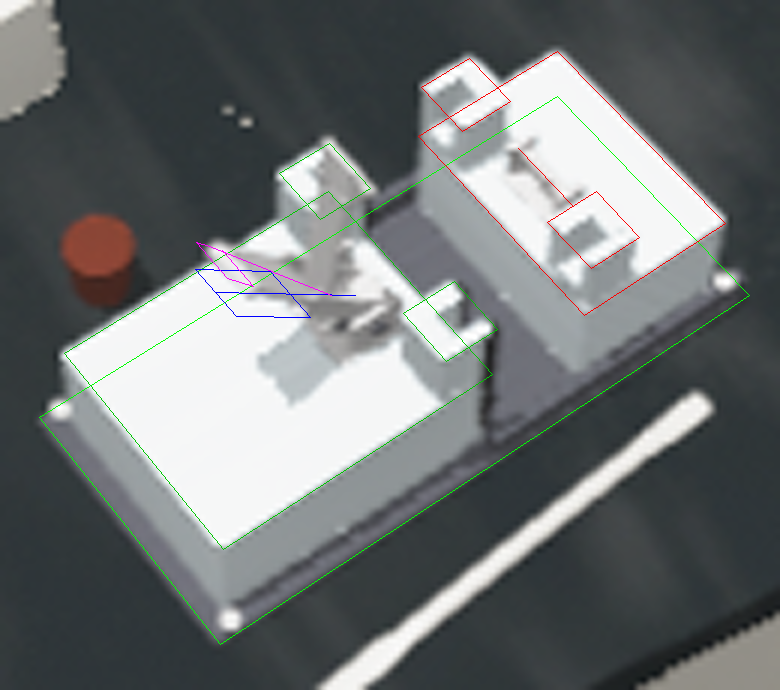

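View pics/ot1.png

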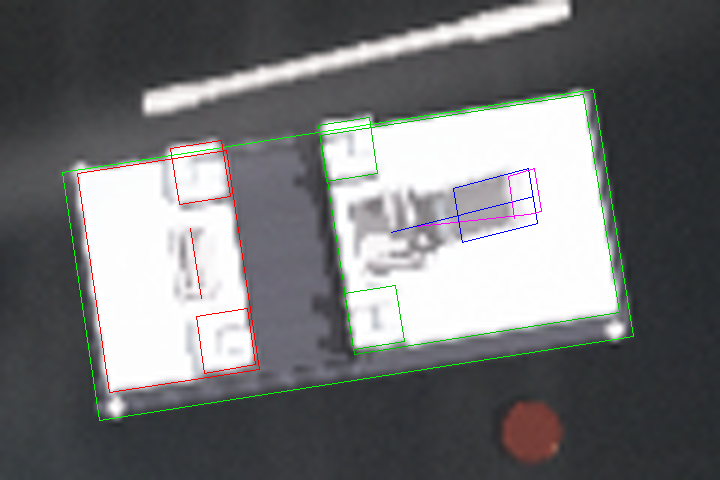

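```bash
python3 - <<'E'
import cv2,numpy as np
def g(a):return (255*(a/255.)**1.8).astype('uint8')
a=g(cv2.imread("pics/side0.png")[190:240,255:315]); b=g(cv2.imread("pics/top0.png")[178:208,262:302])
cv2.imwrite("pics/zs.png",cv2.resize(a,None,fx=12,fy=12,interpolation=cv2.INTER_CUBIC))
cv2.imwrite("pics/zt.png",cv2.resize(b,None,fx=18,fy=18,interpolation=cv2.INTER_CUBIC))
E
```

```text
(no output)
```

View pics/zs.png

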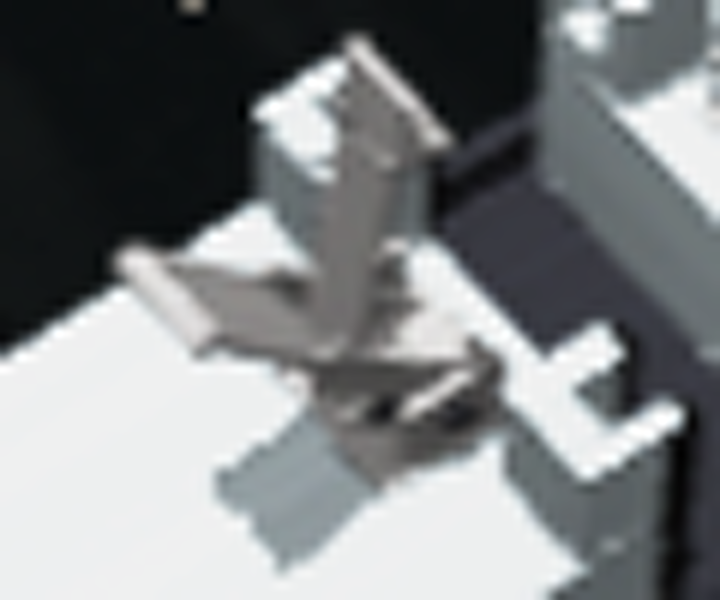

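View pics/zt.png

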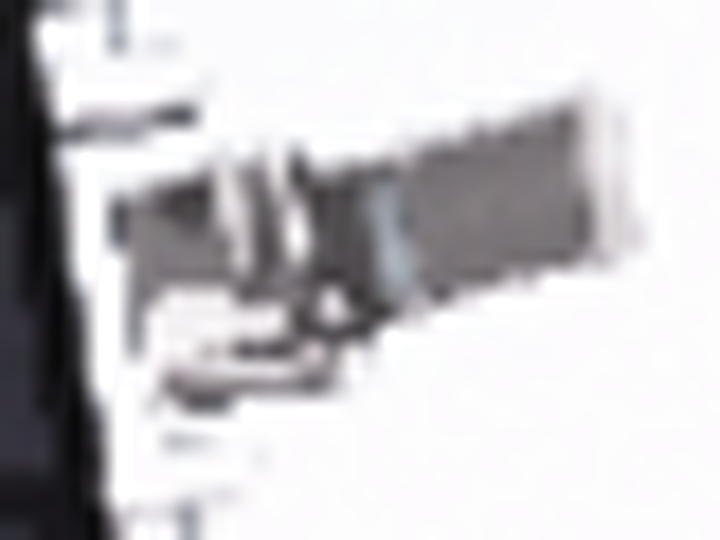

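```bash
python3 - <<'E'
from h import *
pose=np.load("pose.npy")
for lev in np.arange(.3,.9,.05):
    e=np.pi/2+.2+lev; d=np.array([0,np.cos(e),np.sin(e)]); p=np.array([0,0,62.])
    P=m2w(p+74*d,pose); print("lev",round(lev,2),proj("side",P).round(1),proj("top",P).round(1),"tgt side 269,214.8 top 295.5,187.8")
lev=.5;e=np.pi/2+.2+lev; d=np.array([0,np.cos(e),np.sin(e)])
for el in np.arange(1.4,2.6,.1):
    c=np.array([0,np.cos(el),np.sin(el)]);u=np.array([0,-np.sin(el),np.cos(el)])
    P=m2w(p+14*d+76*c+4*u,pose);print("el",round(el,2),proj("side",P).round(1),proj("top",P).round(1),"tgt 288.3,197.5")
E
```

```text
lev 0.3 [[273.5 209.4]] [[290.4 187.7]] tgt side 269,214.8 top 295.5,187.8
lev 0.35 [[272.1 210.8]] [[291.8 187.6]] tgt side 269,214.8 top 295.5,187.8
lev 0.4 [[270.7 212.3]] [[293.1 187.5]] tgt side 269,214.8 top 295.5,187.8
lev 0.45 [[269.4 213.7]] [[294.4 187.4]] tgt side 269,214.8 top 295.5,187.8
lev 0.5 [[268.1 215.2]] [[295.7 187.3]] tgt side 269,214.8 top 295.5,187.8
lev 0.55 [[266.9 216.7]] [[296.9 187.2]] tgt side 269,214.8 top 295.5,187.8
lev 0.6 [[265.7 218.2]] [[298.  187.2]] tgt side 269,214.8 top 295.5,187.8
lev 0.65 [[264.6 219.7]] [[299.  187.2]] tgt side 269,214.8 top 295.5,187.8
lev 0.7 [[263.6 221.2]] [[300.  187.1]] tgt side 269,214.8 top 295.5,187.8
lev 0.75 [[262.7 222.7]] [[300.9 187.1]] tgt side 269,214.8 top 295.5,187.8
lev 0.8 [[261.8 224.1]] [[301.7 187.2]] tgt side 269,214.8 top 295.5,187.8
lev 0.85 [[261.  225.6]] [[302.5 187.2]] tgt side 269,214.8 top 295.5,187.8
lev 0.9 [[260.2 227. ]] [[303.2 187.2]] tgt side 269,214.8 top 295.5,187.8
el 1.4 [[289.4 193. ]] [[274.5 189.1]] tgt 288.3,197.5
el 1.5 [[286.  194.9]] [[278.  188.5]] tgt 288.3,197.5
el 1.6 [[282.6 197.1]] [[281.4 188. ]] tgt 288.3,197.5
el 1.7 [[279.2 199.5]] [[284.9 187.5]] tgt 288.3,197.5
el 1.8 [[275.8 202.1]] [[288.2 187.1]] tgt 288.3,197.5
el 1.9 [[272.6 204.8]] [[291.4 186.7]] tgt 288.3,197.5
el 2.0 [[269.4 207.7]] [[294.5 186.4]] tgt 288.3,197.5
el 2.1 [[266.5 210.8]] [[297.4 186.1]] tgt 288.3,197.5
el 2.2 [[263.7 213.8]] [[300.1 185.9]] tgt 288.3,197.5
el 2.3 [[261.2 217. ]] [[302.5 185.8]] tgt 288.3,197.5
el 2.4 [[259.  220.1]] [[304.6 185.8]] tgt 288.3,197.5
el 2.5 [[257.  223.1]] [[306.5 185.8]] tgt 288.3,197.5
el 2.6 [[255.4 226.1]] [[308.  185.9]] tgt 288.3,197.5
```

```bash
python3 - <<'E'
from h import *
pose=np.load("pose.npy")
p=np.array([0,0,62.])
e=np.pi/2+.2+.48+.32; d=np.array([0,np.cos(e),np.sin(e)])
for el in np.arange(1.0,2.3,.1):
    c=np.array([0,np.cos(el),np.sin(el)]);u=np.array([0,-np.sin(el),np.cos(el)])
    P=m2w(p+14*d+76*c+4*u,pose);print("el",round(el,2),proj("side",P).round(1),proj("top",P).round(1),"tgt 288.3,197.5 / 278.5,189.7")
R=m2w(np.array([[0,0,62],[0,pose[3]*1000+30,30],[0,0,0]]),pose);print(R)
E
```

```text
el 1.0 [[300.7 190. ]] [[262.9 191.6]] tgt 288.3,197.5 / 278.5,189.7
el 1.1 [[297.8 190.8]] [[265.9 190.9]] tgt 288.3,197.5 / 278.5,189.7
el 1.2 [[294.7 191.8]] [[269.1 190.3]] tgt 288.3,197.5 / 278.5,189.7
el 1.3 [[291.5 193.1]] [[272.4 189.7]] tgt 288.3,197.5 / 278.5,189.7
el 1.4 [[288.2 194.8]] [[275.8 189.1]] tgt 288.3,197.5 / 278.5,189.7
el 1.5 [[284.8 196.7]] [[279.2 188.5]] tgt 288.3,197.5 / 278.5,189.7
el 1.6 [[281.4 198.8]] [[282.7 188. ]] tgt 288.3,197.5 / 278.5,189.7
el 1.7 [[277.9 201.2]] [[286.1 187.5]] tgt 288.3,197.5 / 278.5,189.7
el 1.8 [[274.6 203.8]] [[289.4 187.1]] tgt 288.3,197.5 / 278.5,189.7
el 1.9 [[271.3 206.6]] [[292.7 186.7]] tgt 288.3,197.5 / 278.5,189.7
el 2.0 [[268.2 209.5]] [[295.7 186.4]] tgt 288.3,197.5 / 278.5,189.7
el 2.1 [[265.3 212.5]] [[298.6 186.1]] tgt 288.3,197.5 / 278.5,189.7
el 2.2 [[262.5 215.6]] [[301.2 185.9]] tgt 288.3,197.5 / 278.5,189.7
[[0.55845237 0.01039351 0.062     ]
 [0.54301779 0.12920122 0.03      ]
 [0.55845237 0.01039351 0.        ]]
```

```bash
cat > go.py <<'E'
from h import *
from scipy.spatial.transform import Rotation as Ro
import sys
def st():
    s=bot.sense(); pose=np.load("pose.npy"); t=pose[2]
    R=Ro.from_euler("xyz",s["eef_rot"],degrees=True).as_matrix()
    W=np.array([[np.cos(t),-np.sin(t),0],[np.sin(t),np.cos(t),0],[0,0,1]])
    m=W.T@(s["ee_pos"]-[pose[0],pose[1],0])*1000
    return s,R,W,m,pose
s,R,W,m,pose=st()
print("clk",s["clock"],"TCP mould mm",m.round(1),"tip z",round(m[2]-22,1),"F mould",(W.T@s["force"]).round(2),"rot",s["eef_rot"].round(1),"q",s["q"].round(0))
yaw_err=(s["eef_rot"][2]-np.degrees(pose[2])-90+180)%360-180
print("spin needed (tool z)",round(yaw_err,2))
if len(sys.argv)>3:
    T=np.array([float(a) for a in sys.argv[1:4]])
    print("shift cm tool:",(R.T@W@(T-m)/10).round(2))
E
python3 go.py 0 147 130
```

```text
clk 0.1 TCP mould mm [-226.7  622.   235.7] tip z 213.7 F mould [ 0.01  0.32 -0.1 ] rot [-179.9    0.   157. ] q [-69.  27.  -1.  92.   0.  61.  -3.]
spin needed (tool z) 59.63
shift cm tool: [-43.58 -29.5   10.63]
```

>>> {"name": "play_rows", "arguments": {"motion": [[1,-4,-2.7,0,5],[1,-8,-5.4,0,11],[1,-12,-8.1,0,17],[1,-16,-10.8,0,23],[1,-20,-13.5,0,29],[1,-24,-16.2,0,35],[1,-28,-19,1,41],[1,-32,-21.7,2,47],[1,-36,-24.4,4,53],[1,-40,-27.1,6,59],[1,-43.6,-29.5,8,59.6],[1,-43.6,-29.5,10,59.6]], "newtons": 20}}

```text
clock: 1.3
ee_pos: [0.5431, 0.1497, 0.1361]
eef_rot: [179.9, 0.2, 96.9]
force: [-0.1, 0.3, 0.4]
grip_width: 0.005
```

```bash
python3 go.py 0 147 36; python3 -c "
from station import bot;import cv2
cv2.imwrite('pics/s1.png',cv2.resize(bot.snapshot('side')[120:320,200:400],None,fx=3,fy=3))"
```

```text
clk 1.3 TCP mould mm [  2.7 140.1 136.1] tip z 114.1 F mould [-0.06  0.34  0.38] rot [179.9   0.2  96.9] q [-34.  26.  20. 110. -12.  46.  -2.]
spin needed (tool z) -0.53
shift cm tool: [ 0.72 -0.3  10.  ]
```

View pics/s1.png

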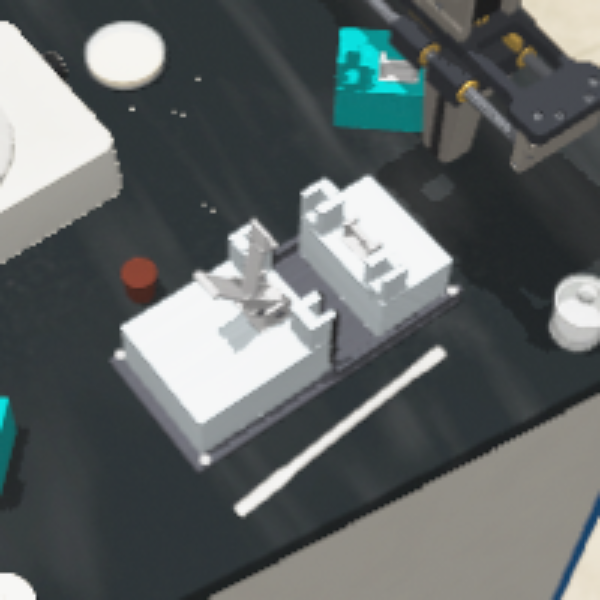

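>>> {"name": "play_rows", "arguments": {"motion": [[1,0.5,-0.3,2,0],[1,0.7,-0.3,5,0],[1,0.7,-0.3,8,0],[1,0.7,-0.3,9.5,0],[1,0.7,-0.3,9.5,0],[1,0.7,-0.3,9.5,0]]}}

```text
clock: 1.95
ee_pos: [0.5365, 0.1637, 0.0423]
eef_rot: [180.0, -0.0, 97.5]
force: [0.1, -1.5, 0.5]
grip_width: -0.0
```

```bash
python3 go.py 0 133 37; python3 -c "
from station import bot;import cv2
cv2.imwrite('pics/s2.png',cv2.resize(bot.snapshot('side')[120:320,200:400],None,fx=3,fy=3));cv2.imwrite('pics/t2.png',cv2.resize(bot.snapshot('top')[120:260,180:340],None,fx=4,fy=4))"
```

```text
clk 1.95 TCP mould mm [ -2.  154.8  42.3] tip z 20.3 F mould [-0.14 -1.47  0.51] rot [180.   -0.   97.5] q [-33.  35.  16. 112. -16.  35.   1.]
spin needed (tool z) 0.05
shift cm tool: [-2.18  0.2   0.53]
```

View pics/s2.png

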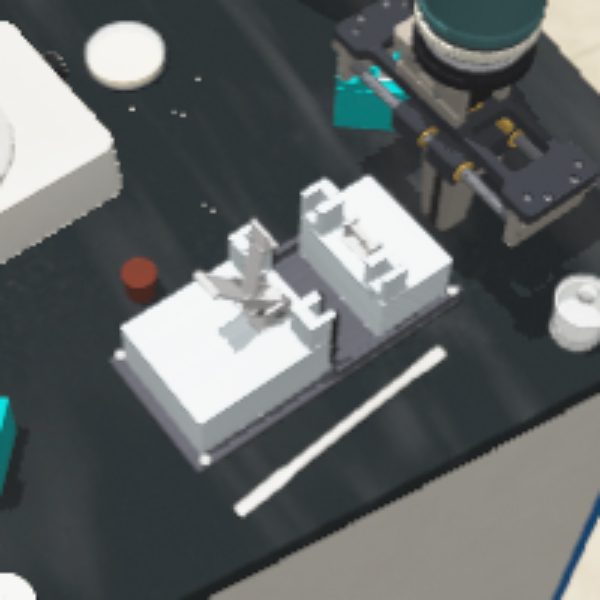

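View pics/t2.png

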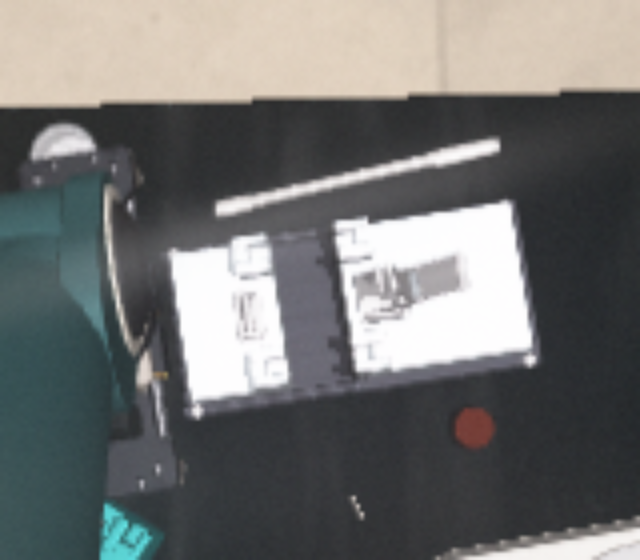

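>>> {"name": "play_rows", "arguments": {"motion": [[1,-0.4,0.1,0.3,0],[1,-0.8,0.2,0.5,0],[1,-1.2,0.2,0.5,0],[1,-1.6,0.2,0.5,0],[1,-1.9,0.2,0.5,0],[1,-2.1,0.2,0.5,0],[1,-2.3,0.2,0.5,0],[1,-2.5,0.2,0.5,0]]}}

```text
clock: 2.85
ee_pos: [0.5412, 0.1397, 0.0367]
eef_rot: [180.0, -0.1, 97.5]
force: [-1.7, 3.5, 0.9]
grip_width: 0.006
```

```bash
python3 go.py 0 100 37
```

```text
clk 2.85 TCP mould mm [ -0.4 130.4  36.7] tip z 14.7 F mould [-1.24  3.72  0.91] rot [ 1.80e+02 -1.00e-01  9.75e+01] q [-30.  35.  16. 112. -16.  35.   3.]
spin needed (tool z) 0.06
shift cm tool: [-3.04  0.04 -0.04]
```

>>> {"name": "play_rows", "arguments": {"motion": [[1,-0.2,0,0,0],[1,-0.45,0,0,0],[1,-0.7,0,0,0],[1,-0.95,0,0,0],[1,-1.2,0,0,0],[1,-1.45,0,0,0],[1,-1.7,0,0,0],[1,-1.95,0,0,0],[1,-2.2,0,0,0],[1,-2.4,0,0,0],[1,-2.55,0,0,0],[1,-2.6,0,0,0]]}}

```text
clock: 4.05
ee_pos: [0.5447, 0.1128, 0.0366]
eef_rot: [180.0, 0.0, 97.4]
force: [-0.8, 3.1, 0.5]
grip_width: 0.004
```

```bash
python3 go.py 0 98 37
```

```text
clk 4.05 TCP mould mm [ -0.4 103.3  36.6] tip z 14.6 F mould [-0.39  3.16  0.46] rot [180.    0.   97.4] q [-27.  35.  16. 113. -16.  34.   6.]
spin needed (tool z) 0.01
shift cm tool: [-0.53  0.04 -0.04]
```

>>> {"name": "play_rows", "arguments": {"motion": [[1,-0.1,0,0,0],[1,-0.2,0,0,0],[1,-0.3,0,0,0],[1,-0.3,0,0,0],[1,-0.3,0,0,0]]}}

```text
clock: 4.55
ee_pos: [0.5451, 0.1098, 0.0366]
eef_rot: [180.0, 0.0, 97.4]
force: [-0.9, 2.6, 1.1]
grip_width: 0.004
```

```bash
python3 go.py 0 98 37
```

```text
clk 4.55 TCP mould mm [ -0.5 100.3  36.6] tip z 14.6 F mould [-0.58  2.73  1.13] rot [180.    0.   97.4] q [-27.  35.  16. 113. -16.  34.   6.]
spin needed (tool z) 0.02
shift cm tool: [-0.23  0.04 -0.04]
```

>>> {"name": "play_rows", "arguments": {"motion": [[1,-0.1,0,0,0],[1,-0.1,0,0,0]]}}

```text
clock: 4.75
ee_pos: [0.5452, 0.1089, 0.0366]
eef_rot: [180.0, 0.0, 97.4]
force: [-0.3, 3.7, 1.8]
grip_width: 0.004
```

>>> {"name": "play_rows", "arguments": {"motion": [[1,-0.1,0,0,0],[1,-0.1,0,0,0]]}}

```text
clock: 4.95
ee_pos: [0.5453, 0.1079, 0.0366]
eef_rot: [180.0, 0.0, 97.4]
force: [-0.0, 4.4, 2.0]
grip_width: 0.005
```

>>> {"name": "play_rows", "arguments": {"motion": [[1,-0.1,0,0,0],[1,-0.1,0,0,0]]}}

```text
clock: 5.15
ee_pos: [0.5455, 0.1069, 0.0366]
eef_rot: [180.0, 0.0, 97.4]
force: [-0.2, 3.5, 2.0]
grip_width: 0.001
```

>>> {"name": "play_rows", "arguments": {"motion": [[1,-0.07,0,0,0],[1,-0.07,0,0,0]]}}

```text
clock: 5.35
ee_pos: [0.5455, 0.1062, 0.0366]
eef_rot: [180.0, 0.0, 97.4]
force: [-0.4, 3.5, 1.4]
grip_width: 0.003
```

>>> {"name": "play_rows", "arguments": {"motion": [[1,-0.07,0,0,0],[1,-0.07,0,0,0]]}}

```text
clock: 5.55
ee_pos: [0.5457, 0.1056, 0.0366]
eef_rot: [180.0, 0.0, 97.4]
force: [0.2, 4.2, 0.9]
grip_width: 0.003
```

>>> {"name": "play_rows", "arguments": {"motion": [[1,-0.06,0,0,0],[1,-0.06,0,0,0]]}}

```text
clock: 5.75
ee_pos: [0.5457, 0.105, 0.0366]
eef_rot: [180.0, 0.0, 97.4]
force: [0.3, 4.4, 1.5]
grip_width: 0.004
```

>>> {"name": "play_rows", "arguments": {"motion": [[1,-0.06,0,0,0],[1,-0.06,0,0,0]]}}

```text
clock: 5.95
ee_pos: [0.5458, 0.1044, 0.0366]
eef_rot: [180.0, 0.0, 97.4]
force: [-0.8, 4.1, 1.8]
grip_width: 0.004
```

>>> {"name": "play_rows", "arguments": {"motion": [[1,-0.06,0,0,0],[1,-0.06,0,0,0]]}}

```text
clock: 6.15
ee_pos: [0.5458, 0.1041, 0.0366]
eef_rot: [180.0, -0.0, 97.4]
force: [-0.5, 5.2, 1.1]
grip_width: 0.007
```

>>> {"name": "play_rows", "arguments": {"motion": [[1,-0.05,0,0,0],[1,-0.05,0,0,0]]}}

```text
clock: 6.35
ee_pos: [0.5459, 0.1041, 0.0366]
eef_rot: [180.0, -0.0, 97.5]
force: [-1.0, 5.8, 1.5]
grip_width: 0.005
```

>>> {"name": "play_rows", "arguments": {"motion": [[1,-0.05,0,0,0],[1,-0.05,0,0,0]]}}

```text
clock: 6.55
ee_pos: [0.5459, 0.1039, 0.0366]
eef_rot: [180.0, -0.1, 97.5]
force: [-1.1, 6.9, 0.6]
grip_width: 0.004
```

>>> {"name": "play_rows", "arguments": {"motion": [[1,-0.05,0,0,0],[1,-0.05,0,0,0]]}}

```text
clock: 6.75
ee_pos: [0.5459, 0.1038, 0.0366]
eef_rot: [180.0, -0.1, 97.5]
force: [-0.5, 6.5, 1.4]
grip_width: 0.006
```

>>> {"name": "play_rows", "arguments": {"motion": [[1,-0.05,0,0,0],[1,-0.05,0,0,0]]}}

```text
clock: 6.95
ee_pos: [0.5459, 0.1037, 0.0366]
eef_rot: [180.0, -0.1, 97.5]
force: [-0.4, 8.4, 0.4]
grip_width: 0.005
```

>>> {"name": "play_rows", "arguments": {"motion": [[1,-0.05,0,0,0],[1,-0.1,0,0,0],[1,-0.1,0,0,0]]}}

```text
clock: 7.25
ee_pos: [0.5459, 0.1036, 0.0366]
eef_rot: [180.0, -0.2, 97.5]
force: [-1.5, 9.6, 1.4]
grip_width: 0.006
```

>>> {"name": "play_rows", "arguments": {"motion": [[1,-0.06,0,0,0],[1,-0.06,0,0,0]]}}

```text
clock: 7.45
ee_pos: [0.5459, 0.1033, 0.0366]
eef_rot: [-180.0, -0.2, 97.6]
force: [-1.4, 10.7, 1.1]
grip_width: 0.001
```

>>> {"name": "play_rows", "arguments": {"motion": [[1,-0.05,0,0,0],[1,-0.1,0,0,0],[1,-0.1,0,0,0]]}}

```text
clock: 7.75
ee_pos: [0.5459, 0.1032, 0.0367]
eef_rot: [-180.0, -0.2, 97.6]
force: [-1.4, 12.2, 1.6]
grip_width: 0.006
```

>>> {"name": "play_rows", "arguments": {"motion": [[1,0,0,0,0]]}}

```text
clock: 7.85
ee_pos: [0.5459, 0.1032, 0.0367]
eef_rot: [-180.0, -0.2, 97.6]
force: [-1.2, 12.6, 0.9]
grip_width: 0.003
```

>>> {"name": "play_rows", "arguments": {"motion": [[1,0,0,0,0]]}}

```text
clock: 7.95
ee_pos: [0.546, 0.1032, 0.0367]
eef_rot: [-180.0, -0.2, 97.6]
force: [-1.6, 12.8, 1.0]
grip_width: 0.003
```

>>> {"name": "play_rows", "arguments": {"motion": [[1,-0.02,0,0,0],[1,-0.02,0,0,0],[1,-0.02,0,0,0],[1,-0.02,0,0,0],[1,-0.02,0,0,0],[1,-0.02,0,0,0],[1,-0.02,0,0,0],[1,-0.02,0,0,0],[1,-0.02,0,0,0],[1,-0.02,0,0,0],[1,-0.02,0,0,0],[1,-0.02,0,0,0]]}}

```text
clock: 9.15
ee_pos: [0.5459, 0.1032, 0.0367]
eef_rot: [-180.0, -0.2, 97.6]
force: [-1.0, 13.4, 1.3]
grip_width: 0.007
```

```bash
python3 go.py 0 98 37
```

```text
clk 9.15 TCP mould mm [-0.4 93.6 36.7] tip z 14.7 F mould [ 0.72 13.42  1.31] rot [-180.    -0.2   97.6] q [-26.  35.  15. 113. -16.  34.   7.]
spin needed (tool z) 0.2
shift cm tool: [ 0.44  0.05 -0.03]
```

>>> {"name": "play_rows", "arguments": {"motion": [[1,0.3,0,0,0],[1,0.8,0,0,0],[1,1.8,0,0,0],[1,3,0,0,0],[1,3,0,-3,0],[1,3,0,-7,0],[1,3,0,-11,0],[1,3,0,-14.5,0],[1,3,0,-15.5,0],[1,3,0,-15.5,0]]}}

```text
clock: 10.15
ee_pos: [0.5433, 0.1294, 0.193]
eef_rot: [179.8, -0.0, 97.5]
force: [-0.2, -0.0, -0.3]
grip_width: 0.007
```

```bash
python3 go.py 0 -72 190; python3 - <<'E'
from station import bot;import cv2
a=bot.snapshot('side');b=bot.snapshot('top');cv2.imwrite('pics/s3f.png',a);cv2.imwrite('pics/t3f.png',b)
cv2.imwrite('pics/s3.png',cv2.resize(a[150:300,225:365],None,fx=4,fy=4,interpolation=2))
cv2.imwrite('pics/t3.png',cv2.resize(b[145:235,210:330],None,fx=6,fy=6,interpolation=2))
E
```

```text
clk 10.15 TCP mould mm [  0.3 120.  193. ] tip z 171.0 F mould [-0.23  0.03 -0.28] rot [179.8  -0.   97.5] q [-34.  21.  21. 108.  -9.  52.  -1.]
spin needed (tool z) 0.05
shift cm tool: [-19.2   -0.05   0.28]
```

View pics/s3.png

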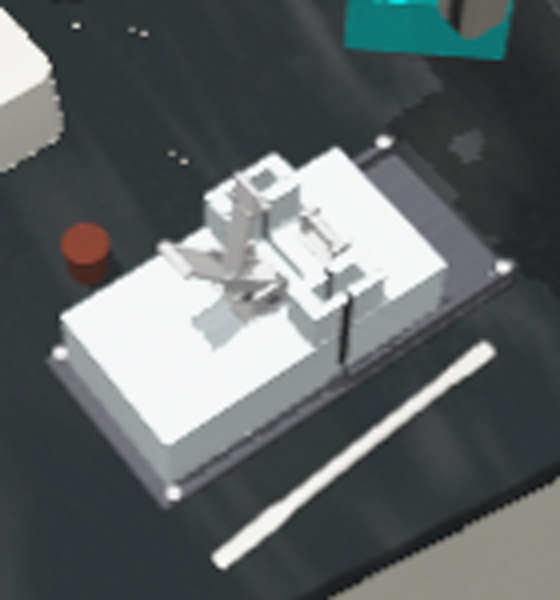

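View pics/t3.png

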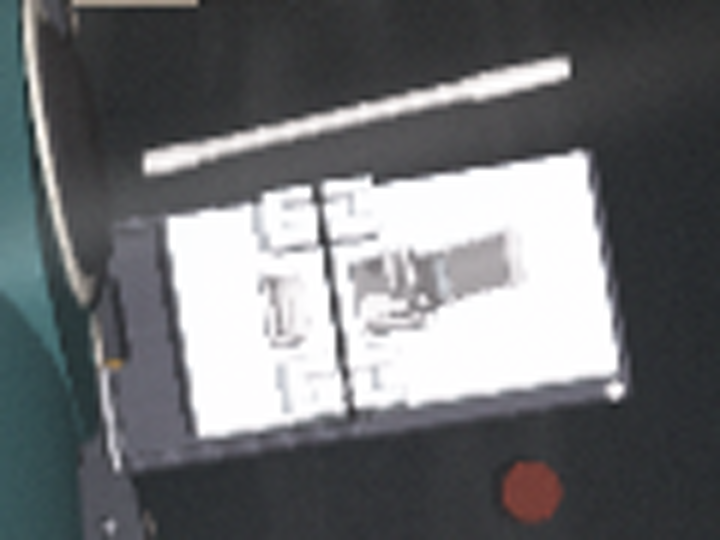

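>>> {"name": "play_rows", "arguments": {"motion": [[1,-3,0,0,0],[1,-7,0,0,0],[1,-11,0,0,0],[1,-15,0,0,0],[1,-18.5,0,0,0],[1,-20,0,0,0],[1,-20,0,2,0],[1,-20,0,4.5,0],[1,-20,0,6.5,0],[1,-20,0,6.5,0],[1,-20,0,6.5,0]]}}

```text
clock: 11.35
ee_pos: [0.568, -0.0688, 0.1258]
eef_rot: [-179.9, -0.0, 97.5]
force: [0.3, 0.4, 0.9]
grip_width: 0.007
```

```bash
python3 go.py 0 -58 128;  python3 - <<'E'
from station import bot;import cv2
a=bot.snapshot('side');cv2.imwrite('pics/s4.png',cv2.resize(a[120:270,205:345],None,fx=4,fy=4,interpolation=2))
E
```

```text
clk 11.35 TCP mould mm [ -0.7 -79.7 125.8] tip z 103.8 F mould [0.38 0.35 0.9 ] rot [-179.9   -0.    97.5] q [-14.  28.  22. 109. -15.  46.  24.]
spin needed (tool z) 0.07
shift cm tool: [ 2.17  0.08 -0.22]
```

View pics/s4.png

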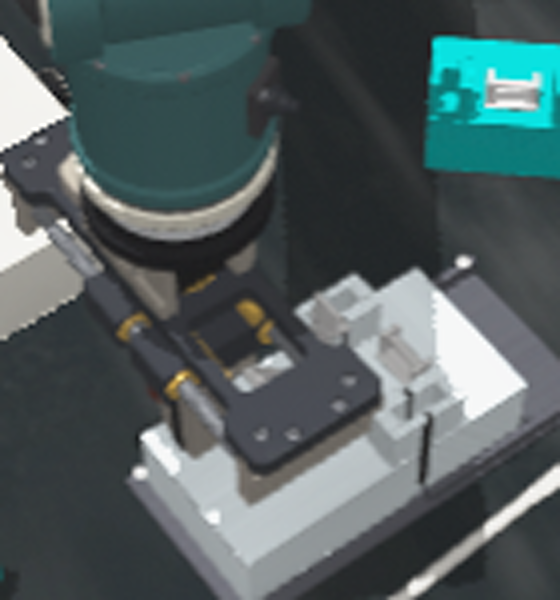

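>>> {"name": "play_rows", "arguments": {"motion": [[1,0.4,0.1,0,0],[1,0.8,0.1,0,0],[1,1.2,0.1,0,0],[1,1.5,0.1,0,0],[1,1.7,0.1,0,0],[1,1.9,0.1,0,0],[1,2.0,0.1,0,0],[1,2.1,0.1,0,0]]}}

```text
clock: 12.2
ee_pos: [0.5667, -0.0485, 0.1266]
eef_rot: [-180.0, 0.0, 97.4]
force: [0.5, -0.7, 1.0]
grip_width: 0.007
```

>>> {"name": "play_rows", "arguments": {"motion": [[1,0.15,0,-0.05,0],[1,0.3,0,-0.15,0],[1,0.3,0,-0.15,0]]}}

```text
clock: 12.5
ee_pos: [0.5664, -0.0458, 0.1284]
eef_rot: [180.0, 0.0, 97.4]
force: [0.6, -2.0, 1.6]
grip_width: 0.001
```

```bash
python3 go.py 0 -58 128
```

```text
clk 12.5 TCP mould mm [  0.6 -56.8 128.4] tip z 106.4 F mould [ 0.35 -2.09  1.64] rot [180.    0.   97.4] q [-16.  28.  22. 110. -14.  45.  21.]
spin needed (tool z) 0.02
shift cm tool: [-0.12 -0.06  0.04]
```

>>> {"name": "play_rows", "arguments": {"motion": [[1,0.17,0,-0.13,0],[1,0.34,0,-0.25,0],[1,0.58,0,-0.4,0],[1,0.83,0,-0.56,0],[1,1.08,0,-0.7,0],[1,1.34,0,-0.82,0],[1,1.6,0,-0.94,0],[1,1.87,0,-1.05,0],[1,2.14,0,-1.14,0],[1,2.3,0,-1.2,0],[1,2.3,0,-1.2,0]]}}

```text
clock: 13.6
ee_pos: [0.5632, -0.0222, 0.14]
eef_rot: [-180.0, -0.0, 97.5]
force: [0.3, 0.2, 0.3]
grip_width: 0.004
```

```bash
python3 go.py 0 -27 140;  python3 - <<'E'
from station import bot;import cv2
a=bot.snapshot('side');cv2.imwrite('pics/s5.png',cv2.resize(a[120:270,205:345],None,fx=4,fy=4,interpolation=2))
E
```

```text
clk 13.6 TCP mould mm [  0.5 -33.  140. ] tip z 118.0 F mould [0.27 0.13 0.34] rot [-180.    -0.    97.5] q [-19.  26.  22. 110. -14.  46.  18.]
spin needed (tool z) 0.06
shift cm tool: [ 0.6  -0.05  0.01]
```

View pics/s5.png

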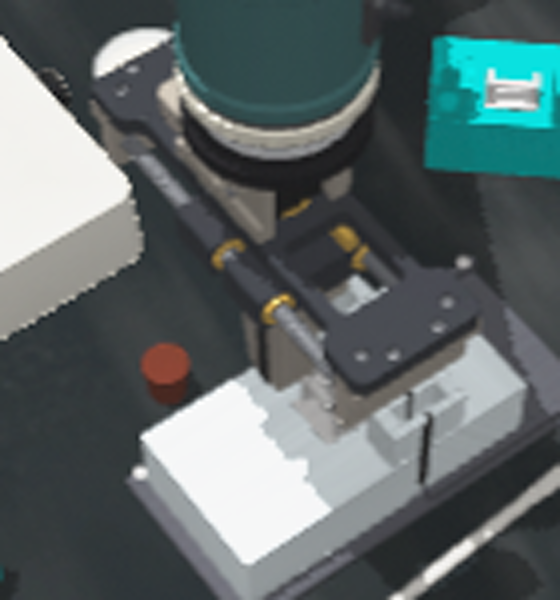

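>>> {"name": "play_rows", "arguments": {"motion": [[1,0.15,0,-0.03,0],[1,0.3,0,-0.06,0],[1,0.4,0,-0.08,0],[1,0.4,0,-0.08,0]]}}

```text
clock: 14.05
ee_pos: [0.5628, -0.0187, 0.1409]
eef_rot: [-180.0, -0.0, 97.4]
force: [-0.4, -0.6, 0.2]
grip_width: 0.009
```

>>> {"name": "play_rows", "arguments": {"motion": [[1,0.1,0,0,0],[1,0.2,0,0,0],[1,0.2,0,0,0]]}}

```text
clock: 14.35
ee_pos: [0.5627, -0.018, 0.141]
eef_rot: [180.0, 0.1, 97.4]
force: [-0.4, -5.6, 0.2]
grip_width: 0.004
```

>>> {"name": "play_rows", "arguments": {"motion": [[1,0.1,0,0,0],[1,0.2,0,0,0],[1,0.2,0,0,0]]}}

```text
clock: 14.65
ee_pos: [0.5626, -0.0176, 0.1411]
eef_rot: [180.0, 0.2, 97.3]
force: [0.7, -8.0, 0.1]
grip_width: 0.003
```

```bash
python3 go.py 0 -27 140
```

```text
clk 14.65 TCP mould mm [  0.5 -28.3 141.1] tip z 119.1 F mould [-0.35 -8.01  0.08] rot [180.    0.2  97.3] q [-20.  26.  23. 110. -13.  46.  17.]
spin needed (tool z) -0.08
shift cm tool: [ 0.13 -0.05  0.11]
```

>>> {"name": "play_rows", "arguments": {"motion": [[1,-0.5,0,0,0],[1,-2,0,0,0],[1,-3,0,-1,0],[1,-3,0,-4,0],[1,-3,0,-7,0],[1,-6,0,-7,0],[1,-10,0,-7,0],[1,-13,0,-7,0],[1,-13,0,-7,0]]}}

```text
clock: 15.55
ee_pos: [0.5789, -0.1498, 0.2121]
eef_rot: [179.9, 0.2, 97.0]
force: [-0.5, -0.4, 0.2]
grip_width: 0.005
```

```bash
python3 go.py 0 60 210;  python3 - <<'E'
from station import bot;import cv2
a=bot.snapshot('side');cv2.imwrite('pics/s6f.png',a);cv2.imwrite('pics/s6.png',cv2.resize(a[170:280,235:355],None,fx=5,fy=5,interpolation=2))
a=bot.snapshot('top');cv2.imwrite('pics/t6f.png',a);cv2.imwrite('pics/t6.png',cv2.resize(a[145:235,210:330],None,fx=6,fy=6,interpolation=2))
E
```

```text
clk 15.55 TCP mould mm [  -0.3 -161.5  212.1] tip z 190.1 F mould [-0.56 -0.29  0.18] rot [179.9   0.2  97. ] q [ -9.  24.  26. 102. -12.  56.  29.]
spin needed (tool z) -0.4
shift cm tool: [22.15 -0.12  0.15]
```

View pics/s6.png

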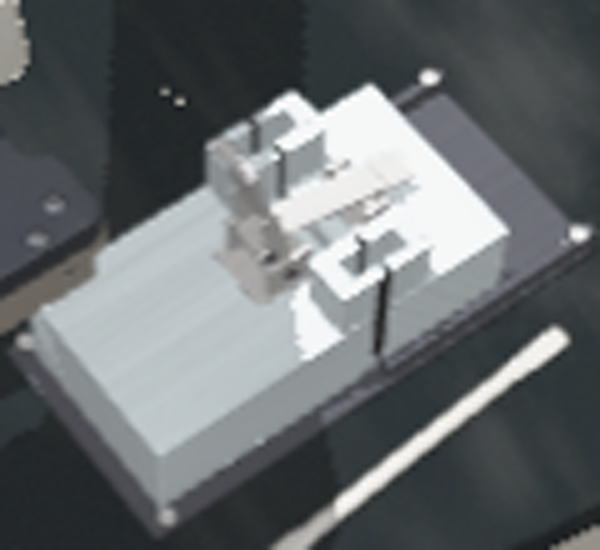

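View pics/t6.png

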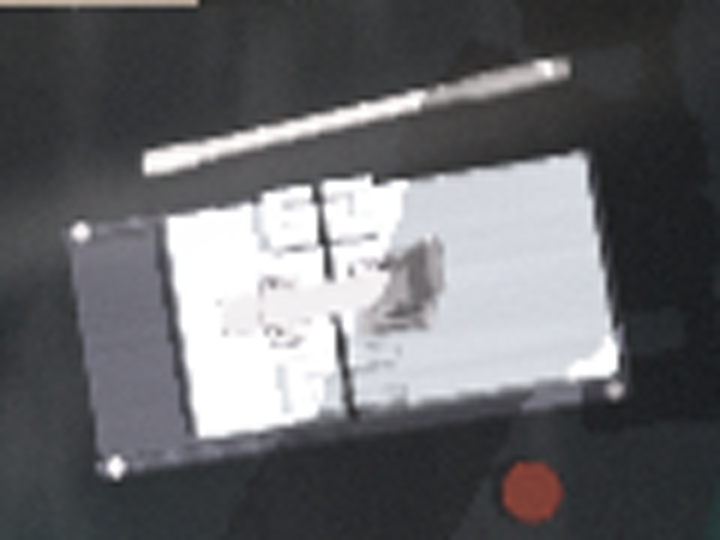

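```bash
python3 - <<'E'
from h import *
pose=np.load("pose.npy"); f=lambda P:m2w(P,pose)
d=np.array([0,np.cos(2.09),np.sin(2.09)]);hg=np.array([0,0,62])+14*d
for el in(.05,0,-.05,-.1,-.15,-.22):
    c=np.array([0,np.cos(el),np.sin(el)]);u=np.array([0,-np.sin(el),np.cos(el)])
    t=hg+76*c+5.5*u; m=hg+68*c+5.5*u;print(el,"tab mid",m.round(1),"end top cr",((proj("top",f(t))-[210,145]+.5)*6).round(0),"end side cr",((proj("side",f(t))-[235,170]+.5)*5).round(0), "corner side",((proj("side",f([t+[8,0,0],t-[8,0,0]]))-[235,170]+.5)*5).round(0).tolist())
E
```

```text
0.05 tab mid [ 0.  60.7 83. ] end top cr [[215. 314.]] end side cr [[414. 127.]] corner side [[427.0, 141.0], [401.0, 114.0]]
0 tab mid [ 0.  61.1 79.7] end top cr [[214. 315.]] end side cr [[414. 132.]] corner side [[427.0, 146.0], [401.0, 119.0]]
-0.05 tab mid [ 0.  61.2 76.2] end top cr [[215. 316.]] end side cr [[414. 138.]] corner side [[427.0, 151.0], [401.0, 124.0]]
-0.1 tab mid [ 0.  61.3 72.8] end top cr [[215. 317.]] end side cr [[413. 143.]] corner side [[426.0, 157.0], [401.0, 130.0]]
-0.15 tab mid [ 0.  61.1 69.4] end top cr [[216. 318.]] end side cr [[412. 149.]] corner side [[425.0, 163.0], [400.0, 135.0]]
-0.22 tab mid [ 0.  60.6 64.7] end top cr [[219. 319.]] end side cr [[410. 157.]] corner side [[423.0, 171.0], [398.0, 144.0]]
```

```bash
python3 - <<'E'
import cv2
a=cv2.imread('pics/s6f.png')[190:235,275:325]
a=(255*(a/255.)**2.2).astype('uint8');cv2.imwrite('pics/s6z.png',cv2.resize(a,None,fx=12,fy=12,interpolation=2))
E
```

```text
(no output)
```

View pics/s6z.png

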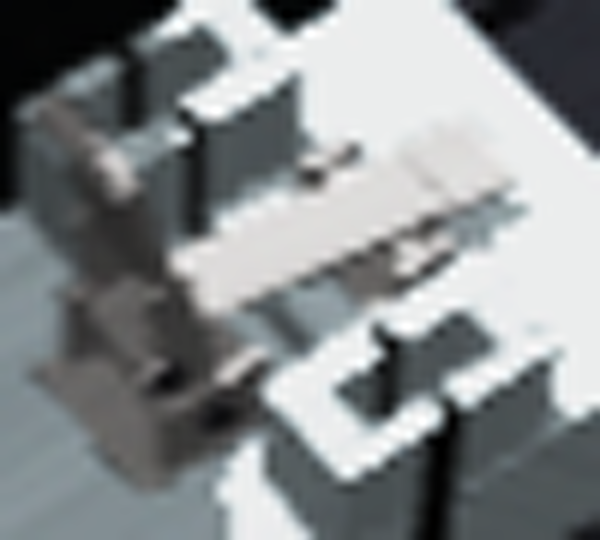

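>>> {"name": "play_rows", "arguments": {"motion": [[1,3,0,0,0],[1,7,0,0,0],[1,11,0,0,0],[1,15,0,0,0],[1,19,0,0,0],[1,22,0,0,0],[1,22.2,0,0,0],[1,22.2,0,2.5,0],[1,22.2,0,6,0],[1,22.2,0,9,0],[1,22.2,0,10,0],[1,22.2,0,10,0]]}}

```text
clock: 16.85
ee_pos: [0.5495, 0.0763, 0.11]
eef_rot: [-179.8, 0.0, 97.4]
force: [-0.5, 0.1, -0.1]
grip_width: 0.004
```

```bash
python3 go.py 0 61 95
```

```text
clk 16.85 TCP mould mm [ -0.3  66.5 110. ] tip z 88.0 F mould [-0.46  0.14 -0.15] rot [-179.8    0.    97.4] q [-27.  28.  20. 112. -14.  43.   8.]
spin needed (tool z) 0.04
shift cm tool: [-0.55  0.04  1.5 ]
```

>>> {"name": "play_rows", "arguments": {"motion": [[1,-0.3,0,0.2,0],[1,-0.5,0,0.4,0],[1,-0.5,0,0.6,0],[1,-0.5,0,0.8,0],[1,-0.5,0,0.8,0]]}}

```text
clock: 17.35
ee_pos: [0.5511, 0.0715, 0.103]
eef_rot: [180.0, -0.0, 97.4]
force: [0.0, 0.6, 0.1]
grip_width: 0.007
```

>>> {"name": "play_rows", "arguments": {"motion": [[1,0,0,0.2,0],[1,0,0,0.4,0],[1,0,0,0.4,0]]}}

```text
clock: 17.65
ee_pos: [0.5508, 0.0715, 0.0986]
eef_rot: [-180.0, 0.0, 97.4]
force: [-0.4, 0.2, 0.5]
grip_width: 0.002
```

>>> {"name": "play_rows", "arguments": {"motion": [[1,0,0,0.2,0],[1,0,0,0.4,0],[1,0,0,0.4,0]]}}

```text
clock: 17.95
ee_pos: [0.5509, 0.0714, 0.0945]
eef_rot: [-180.0, 0.0, 97.4]
force: [-0.2, 0.4, 1.3]
grip_width: 0.005
```

```bash
python3 go.py 0 61 95
```

```text
clk 17.95 TCP mould mm [ 0.3 61.5 94.5] tip z 72.5 F mould [-0.16  0.46  1.29] rot [-180.     0.    97.4] q [-26.  29.  19. 112. -14.  41.   9.]
spin needed (tool z) 0.03
shift cm tool: [-0.05 -0.03 -0.05]
```

>>> {"name": "play_rows", "arguments": {"motion": [[1,0,0,0.2,0],[1,0,0,0.2,0]]}}

```text
clock: 18.15
ee_pos: [0.551, 0.0714, 0.0926]
eef_rot: [-180.0, 0.0, 97.4]
force: [0.8, 0.3, 0.4]
grip_width: 0.005
```

>>> {"name": "play_rows", "arguments": {"motion": [[1,0,0,0.2,0],[1,0,0,0.2,0]]}}

```text
clock: 18.35
ee_pos: [0.5509, 0.0715, 0.0907]
eef_rot: [-180.0, 0.0, 97.4]
force: [-0.5, 0.0, 0.1]
grip_width: 0.005
```

>>> {"name": "play_rows", "arguments": {"motion": [[1,0,0,0.15,0],[1,0,0,0.15,0]]}}

```text
clock: 18.55
ee_pos: [0.551, 0.0714, 0.0892]
eef_rot: [-180.0, 0.0, 97.4]
force: [0.5, -1.7, -0.3]
grip_width: 0.006
```

>>> {"name": "play_rows", "arguments": {"motion": [[1,0,0,0.1,0],[1,0,0,0.1,0]]}}

```text
clock: 18.75
ee_pos: [0.551, 0.0715, 0.0883]
eef_rot: [-180.0, 0.0, 97.4]
force: [0.1, 0.1, -0.7]
grip_width: 0.008
```

>>> {"name": "play_rows", "arguments": {"motion": [[1,0,0,0.1,0],[1,0,0,0.2,0],[1,0,0,0.2,0]]}}

```text
clock: 19.05
ee_pos: [0.5513, 0.0714, 0.0871]
eef_rot: [180.0, -0.0, 97.4]
force: [-2.2, -0.6, 7.3]
grip_width: 0.003
```

>>> {"name": "play_rows", "arguments": {"motion": [[1,0,0,0.1,0],[1,0,0,0.1,0]]}}

```text
clock: 19.25
ee_pos: [0.5514, 0.0715, 0.0868]
eef_rot: [180.0, -0.0, 97.4]
force: [-4.1, -0.1, 12.6]
grip_width: 0.002
```

>>> {"name": "play_rows", "arguments": {"motion": [[1,0,0,0.1,0],[1,0,0,0.1,0]]}}

```text
clock: 19.45
ee_pos: [0.5514, 0.0715, 0.0865]
eef_rot: [180.0, -0.1, 97.4]
force: [-5.2, -0.3, 18.6]
grip_width: 0.004
```

>>> {"name": "play_rows", "arguments": {"motion": [[1,0,0,-0.6,0],[1,0,0,-1.5,0],[1,0,0,-3,0],[1,-1,0,-5,0],[1,-3,0,-6.1,0],[1,-4.2,0,-6.1,0],[1,-4.2,0,-6.1,0],[1,-4.2,0,-6.1,0]]}}

```text
clock: 20.25
ee_pos: [0.556, 0.0301, 0.1449]
eef_rot: [-179.9, -0.0, 97.4]
force: [-1.2, 0.5, 0.2]
grip_width: 0.005
```

```bash
python3 go.py 0 0 140;  python3 - <<'E'
from station import bot;import cv2
a=bot.snapshot('side');cv2.imwrite('pics/s7.png',cv2.resize(a[120:270,205:345],None,fx=4,fy=4,interpolation=2))
E
```

```text
clk 20.25 TCP mould mm [1.000e-01 1.990e+01 1.449e+02] tip z 122.9 F mould [-1.09  0.65  0.22] rot [-179.9   -0.    97.4] q [-24.  25.  21. 111. -12.  47.  12.]
spin needed (tool z) 0.01
shift cm tool: [-1.99 -0.01  0.48]
```

View pics/s7.png

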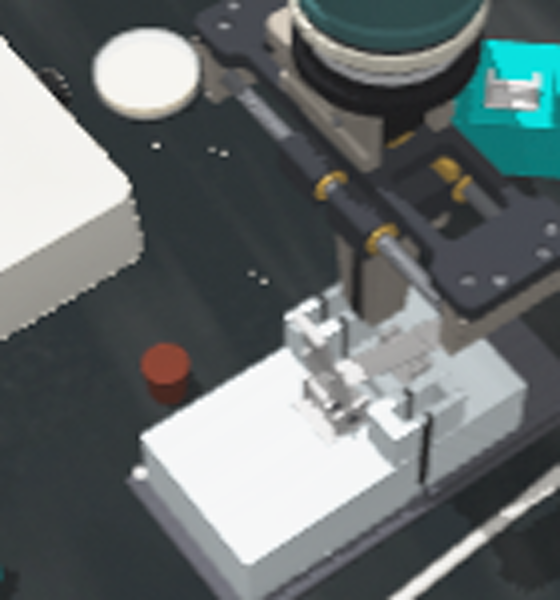

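>>> {"name": "play_rows", "arguments": {"motion": [[1,-0.4,0,0.1,0],[1,-0.8,0,0.1,0],[1,-1.2,0,0.2,0],[1,-1.5,0,0.2,0],[1,-1.8,0,0.2,0],[1,-2.0,0,0.2,0],[1,-2.2,0,0.2,0]]}}

```text
clock: 21.0
ee_pos: [0.5594, 0.008, 0.1434]
eef_rot: [180.0, -0.0, 97.4]
force: [-1.1, 0.7, 0.2]
grip_width: 0.002
```

```bash
python3 go.py 0 -8.7 141
```

```text
clk 21.0 TCP mould mm [  0.6  -2.5 143.4] tip z 121.4 F mould [-0.96  0.84  0.19] rot [180.   -0.   97.4] q [-21.  26.  22. 110. -13.  46.  15.]
spin needed (tool z) 0.03
shift cm tool: [-0.62 -0.06  0.24]
```

>>> {"name": "play_rows", "arguments": {"motion": [[1,-0.2,0,0.05,0],[1,-0.4,0,0.15,0],[1,-0.62,0,0.24,0],[1,-0.85,0,0.33,0],[1,-1.05,0,0.42,0],[1,-1.25,0,0.5,0],[1,-1.45,0,0.58,0]]}}

```text
clock: 21.7
ee_pos: [0.5613, -0.0065, 0.1375]
eef_rot: [180.0, 0.0, 97.4]
force: [-0.1, 1.4, 0.8]
grip_width: 0.003
```

```bash
python3 go.py 0 -17 138
```

```text
clk 21.7 TCP mould mm [  0.7 -17.2 137.5] tip z 115.5 F mould [0.1  1.36 0.81] rot [180.    0.   97.4] q [-20.  26.  22. 110. -13.  46.  16.]
spin needed (tool z) 0.03
shift cm tool: [ 0.02 -0.07 -0.05]
```

>>> {"name": "play_rows", "arguments": {"motion": [[1,-0.2,0,0.11,0],[1,-0.4,0,0.22,0],[1,-0.6,0,0.34,0],[1,-0.77,0,0.46,0],[1,-0.95,0,0.6,0],[1,-1.13,0,0.74,0],[1,-1.3,0,0.89,0],[1,-1.46,0,1.04,0],[1,-1.62,0,1.2,0],[1,-1.78,0,1.37,0]]}}

```text
clock: 22.7
ee_pos: [0.5636, -0.0242, 0.1238]
eef_rot: [180.0, 0.0, 97.4]
force: [-0.3, -0.0, 2.3]
grip_width: 0.002
```

```bash
python3 go.py 0 -17 138
```

```text
clk 22.7 TCP mould mm [  0.7 -35.  123.8] tip z 101.8 F mould [-0.3  -0.    2.27] rot [180.    0.   97.4] q [-18.  28.  21. 110. -14.  45.  19.]
spin needed (tool z) 0.03
shift cm tool: [ 1.8  -0.06 -1.42]
```

>>> {"name": "play_rows", "arguments": {"motion": [[1,-0.13,0,0.16,0],[1,-0.26,0,0.33,0],[1,-0.39,0,0.51,0],[1,-0.52,0,0.69,0],[1,-0.64,0,0.88,0],[1,-0.76,0,1.08,0],[1,-0.86,0,1.28,0],[1,-0.96,0,1.48,0]]}}

```text
clock: 23.5
ee_pos: [0.5647, -0.0336, 0.1089]
eef_rot: [-180.0, 0.0, 97.4]
force: [-0.2, -0.7, 0.8]
grip_width: 0.002
```

```bash
python3 go.py 0 -17 138;  python3 - <<'E'
from station import bot;import cv2
a=bot.snapshot('side');cv2.imwrite('pics/s8.png',cv2.resize(a[120:270,205:345],None,fx=4,fy=4,interpolation=2))
E
```

```text
clk 23.5 TCP mould mm [  0.5 -44.5 108.9] tip z 86.9 F mould [-0.25 -0.71  0.76] rot [-180.     0.    97.4] q [-16.  29.  21. 110. -15.  43.  20.]
spin needed (tool z) 0.03
shift cm tool: [ 2.75 -0.05 -2.91]
```

View pics/s8.png

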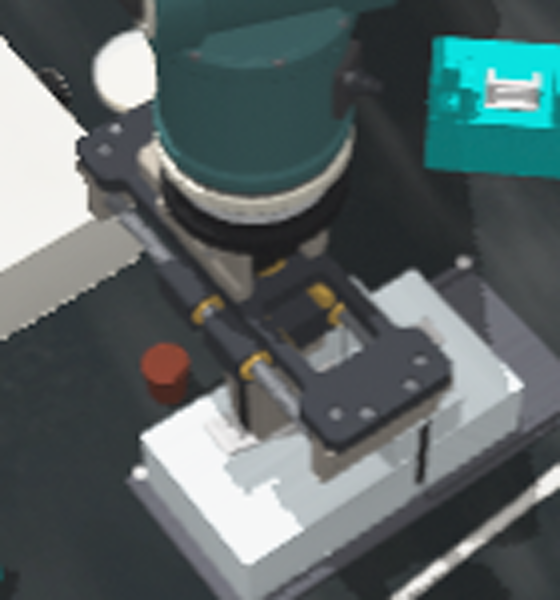

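>>> {"name": "play_rows", "arguments": {"motion": [[1,-0.1,0,0.22,0],[1,-0.2,0,0.45,0],[1,-0.28,0,0.67,0],[1,-0.36,0,0.9,0],[1,-0.42,0,1.13,0],[1,-0.47,0,1.37,0],[1,-0.5,0,1.6,0],[1,-0.52,0,1.84,0],[1,-0.54,0,2.05,0],[1,-0.54,0,2.2,0]]}}

```text
clock: 24.55
ee_pos: [0.5654, -0.0389, 0.0869]
eef_rot: [-180.0, 0.0, 97.4]
force: [0.3, 0.4, 0.7]
grip_width: 0.005
```

```bash
python3 go.py 0 -50 86
```

```text
clk 24.55 TCP mould mm [  0.6 -49.8  86.9] tip z 64.9 F mould [0.39 0.36 0.73] rot [-180.     0.    97.4] q [-15.  31.  20. 111. -16.  41.  22.]
spin needed (tool z) 0.03
shift cm tool: [-0.02 -0.06  0.09]
```

Press gently to confirm it lies home.

>>> {"name": "play_rows", "arguments": {"motion": [[1,0,0,0.1,0],[1,0,0,0.2,0],[1,0,0,0.2,0]]}}

```text
clock: 24.85
ee_pos: [0.5655, -0.039, 0.0862]
eef_rot: [180.0, -0.0, 97.4]
force: [-4.1, -0.4, 8.7]
grip_width: 0.002
```

>>> {"name": "play_rows", "arguments": {"motion": [[1,0,0,0.1,0],[1,0,0,0.1,0]]}}

```text
clock: 25.05
ee_pos: [0.5655, -0.0389, 0.0861]
eef_rot: [180.0, -0.1, 97.4]
force: [-6.2, 0.2, 16.7]
grip_width: 0.004
```

Firm stop at tip z ≈ 64 mm, which fits the lever lying level. Backing off and checking.

>>> {"name": "play_rows", "arguments": {"motion": [[1,0,0,-0.6,0],[1,0,0,-2,0],[1,0,0,-5,0],[1,0,0,-9,0],[1,0,0,-13,0],[1,-4,0,-14,0],[1,-8,0,-14,0],[1,-12,0,-14,0],[1,-14,0,-14,0],[1,-14,0,-14,0]]}}

```text
clock: 26.05
ee_pos: [0.5831, -0.1819, 0.2249]
eef_rot: [180.0, 0.1, 97.1]
force: [-0.4, 0.6, -0.0]
grip_width: 0.008
```

```bash
python3 go.py;  python3 - <<'E'
from ov import *
p=np.load("pose.npy"); p[3]=.053
a=bot.snapshot('side');b=bot.snapshot('top')
cv2.imwrite('pics/s9.png',cv2.resize(a[170:280,235:355],None,fx=5,fy=5,interpolation=2))
cv2.imwrite('pics/t9.png',cv2.resize(b[145:235,210:330],None,fx=6,fy=6,interpolation=2))
overlay(b,"top",p,1.371,-1.371,"pics/ot9.png",(210,145,330,235),6)
E
```

```text
clk 26.05 TCP mould mm [  -0.3 -193.9  224.9] tip z 202.9 F mould [-0.28  0.63 -0.01] rot [1.80e+02 1.00e-01 9.71e+01] q [ -6.  25.  26. 100. -12.  58.  32.]
spin needed (tool z) -0.31
```

View pics/s9.png

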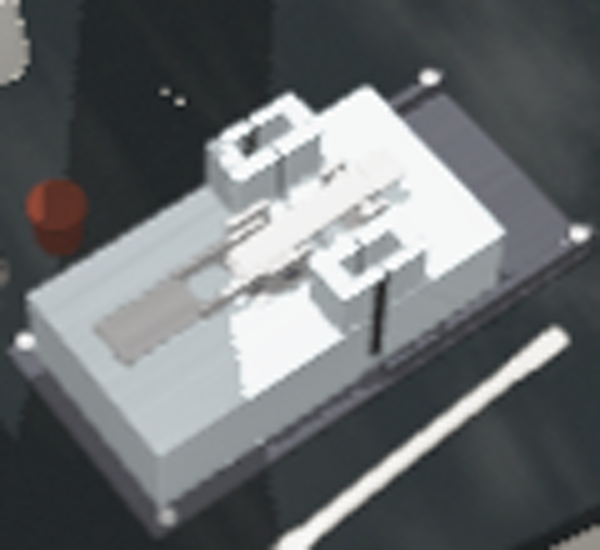

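View pics/t9.png

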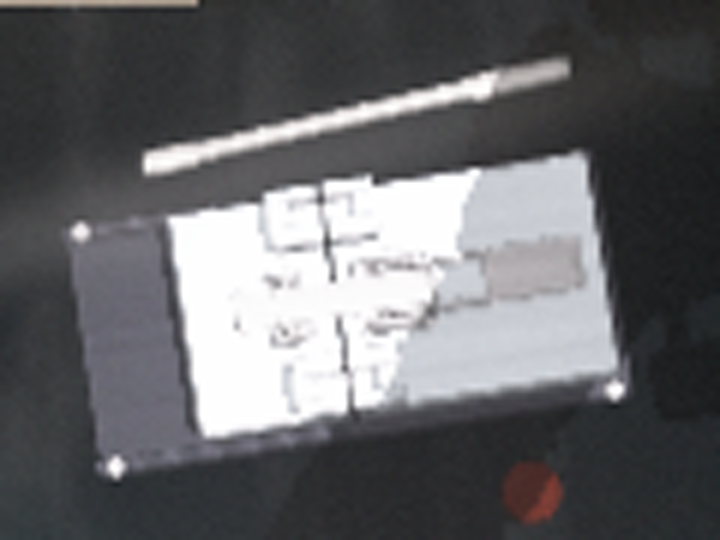

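View pics/ot9.png

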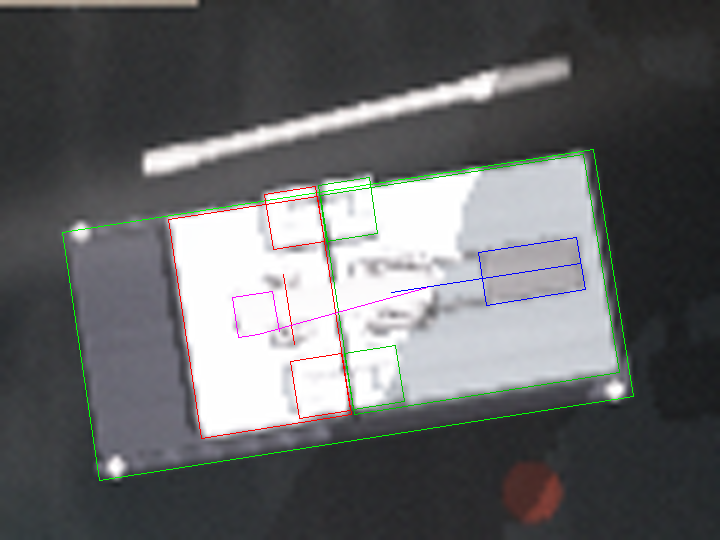

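```bash
python3 - <<'E'
from h import *
pose=np.load("pose.npy"); f=lambda P:m2w(P,pose)
a=bot.snapshot('side');b=(255*(a[185:240,250:325]/255.)**2.2).astype('uint8')
im=cv2.resize(b,None,fx=10,fy=10,interpolation=2)
hg=np.array([0,-13.3,62-4.4])
for el,col in((.08,(0,0,255)),(.2,(0,255,0))):
    c=np.array([0,np.cos(el),np.sin(el)]);u=np.array([0,-np.sin(el),np.cos(el)]);X=np.array([8,0,0])
    P=[hg+k*c+5.5*u+s*X for k,s in((60,-1),(76,-1),(76,1),(60,1))]
    q=((proj("side",f(np.array(P)))-[250,185]+.5)*10).astype(int); print(P[1],q.tolist())
    cv2.polylines(im,[q.reshape(-1,1,2)],True,col,1)
cv2.imwrite("pics/s10.png",im); print(bot.sense()["clock"])
E
```

```text
[-8.         62.01739886 69.15592613] [[557, 179], [621, 135], [672, 190], [607, 234]]
[-8.         60.0923786  78.08923532] [[551, 163], [616, 114], [667, 169], [602, 218]]
26.2
```

View pics/s10.png

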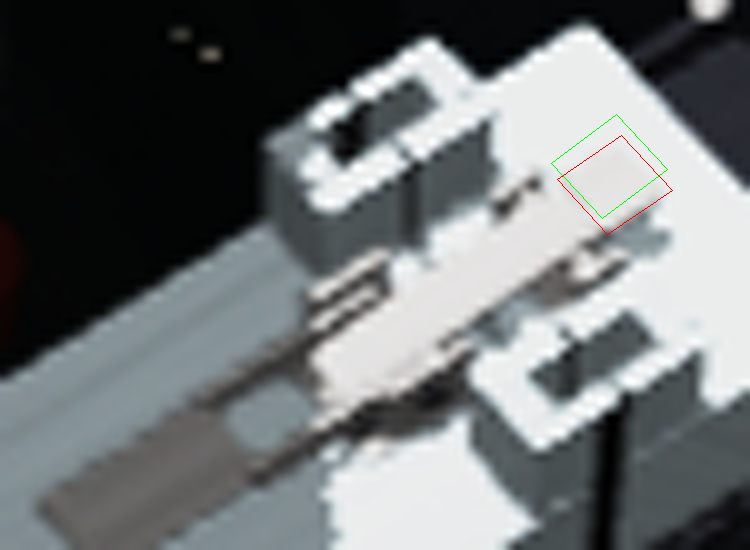

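```bash
python3 -c "
from station import bot; print(bot.hand_in())"
```

```text
the job is handed in; nothing more can be done
None
```

The mould is closed and latched, and I handed the job in at about 26 s of the 72 s allowed; it gave no verdict.

- **Seal:** I slid the loose half up until it met the seal, then held it there for over a second at 12.6 to 13.4 N on the wrist sensor, and let go.
- **Latch:** I swung the lever along its arc to the forward stop, ending at about 8 N. The claw fell by itself and seemed to drop straight in behind the keeper bar. I pressed the tab to check, and it stopped firm with the fingertip about 64.5 mm above the worktop, against 64 mm expected when hooked. I felt no separate snap.
- **Closing:** I swung the lever back over centre, which took at most about 2.3 N in the readings, and pressed it home to a firm stop at about 64 mm.
- **Forces:** The highest readings were a downward 18.6 N on the tab (about 19 N with the sideways part, and above the 14 N the tab was said to need) and 16.7 N on the lever (about 18 N in all). Both are under the 20 N you asked for.

**Last checks:**
- **Lever and half:** In the final pictures the lever lies level over the fixed block, and the half's outline fits an origin at about 53 mm, accurate to 1 or 2 mm.
- **Claw:** The tab's height fits the hooked position, not one resting on top of the bar.
- **Bystanders and arm:** The stopper and spatula look unmoved, and the arm is clear of everything.

No check failed, but the hook itself is hidden by the strap, so I judged it from the tab's height and the firm stop.

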